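# Take the battery cover off the bench moisture meter

## Robot

A 6-joint arm with a two-finger parallel gripper is mounted at the origin on the work surface. World frame = base frame: x ahead of the robot, y to its left, z up, the work surface at z = 0. Lengths are in m, angles in degrees, forces in N, time in s.
With the tool pointing down it reaches from about 0.375 to 0.9 m from the base axis. Payload 3.1 kg.
Tool frame: the origin (TCP) lies on the front face of the gripper's body, between the roots of the fingers; the fingertips stand 70 mm ahead of it and the grasp point (between the pads) lies 51 mm ahead of it (bot.tip_extent is the distance from the TCP to the fingertips, in m); z points along the fingers, x is the direction in which the jaws open and shut, and the axes are right-handed (so a half turn about z gives the same grasp; the last joint's range is limited). The gripper opens to 87 mm and grips with 3 to 60 N. Pads are 19 mm wide; open, the fingers measure 117 mm over their backs; the gripper's body (75 mm by 190 mm) begins 51 mm behind the grasp point.
Start: joints at [-83.852, 30.224, 82.088, -0, 67.689, -10.227], TCP at [0.176, -0.6, 0.292] pointing down, gripper open.
Joint ranges: [-176.69, 176.69], [-43.24, 126.21], [12.49, 139.97], [-82, 262], [0, 151.66], [-163.58, 163.58]. Speed limits (degrees/s): [159.86, 159.86, 180, 180, 180, 180].

## Interface

Orientations are given as a 3x3 rotation matrix whose columns are the frame's x, y, z axes.
In Python, from rig import bot, viewer, ticket gives the robot as it stands. The module is installed in compiled form; this text tells all that it offers.
- The arm moves only by the tool arm_command, never from a script. Its argument "targets" is a list of rows, each an object with "rot": the turn, a rotation vector about the tool's x, y, z in degrees, a list of three; "offset": the shift along the tool's x, y, z in cm, a list of three; "gripper": the closure, from 0 (fully open) to 1 (shut). A call has 1 to 8 rows; each row is the pose to reach, as a shift and turn from the pose commanded when the call began, along the tool's axes at that moment; what a row does not reach only later rows make up. A row lasts 1/10 s, in which the tool goes at most 50 mm and 8.59 degrees, less where a joint would pass 70% of its speed; a pose out of reach is approached as far as the arm can. A call with a gripper value outside its range is refused whole. The fingers move at their own pace and stop on an object; the grip force is fixed at half the most. Time passes only in rows, so rows that repeat a pose let the fingers close. It gives the time, the measured TCP pose, the force and the opening at its end, in the units of the state.
- bot.read_state(): the state, without advancing time (a new reading comes with each control period).
- viewer.capture(name): name is "scene" or "top"; returns a dict with "frame" (384x512x3 uint8, red, green, blue), "fx", "fy", "cx", "cy" (pixels), "D" ([k1, k2, p1, p2, k3] as OpenCV has them; the pictures are not rectified), "view" (4x4, takes a point from world to camera coordinates). Camera axes: x right, y down, z forward; pixel columns grow to the right and rows downward; lengths in m; the calibration is good to about 2 mm. A picture is of the moment at which its call begins. There is no depth.
- ticket.hand_in(): hands the job in, once; it reports no verdict.
The state is a dict: "time_s": time; "joint_positions": joint angles; "qvel": joint speeds; "tau": joint torques, N m; "position": TCP position; "tcp_rot": TCP orientation; "force": force on the tool from outside, world axes, zero at the start; "moment": the same for the moment, N m; "opening": opening from 0.0 (shut) to 1.0 (fully open).
Only numpy, scipy, OpenCV 4.12 (cv2) and the standard library are available. Lean on these libraries where they do the work, as an engineer would, in place of code of your own. Each camera call takes 0.05 s, during which the arm holds its last target. There are 200 camera calls.

## Task

Open the battery compartment of the cream bench meter: press the snap tab of its cover inward, gently but enough to free the catch, keep it pressed while you slide the cover to its stop, lift the cover off and set it down, without letting it drop, flat and right side up in the aluminium tray. Do not force the tab or the catch, and leave the other things on the bench where they are.

Things in the scene. Friction and masses are not known exactly. Their poses are not given: they have to be found in the camera images.
- meter: Cream bench meter, fixed: 190 mm (x) by 240 mm (y from -75 to +165 of the origin), top 70.5 mm high; keypad and display side, at y over 75, 75 mm high. Origin at bench height below the middle of the closed cover; z up. The cover slides open along the meter's own -x.
- bay (a point): Cover bay sunk in the meter's top; this point: where the cover's origin is when closed, 62 mm above the bench, level with the ledges that carry the plate. The cover slides 18 mm to -x, to an end stop. Overhanging lips (z = 5 to 8.5 mm over this point, from y = +-36.5 mm out) hold its lugs; slid 15 to 18 mm, the lugs stand in gaps and it lifts straight up.
- cover: Grey plastic cover, about 115 g: plate 90 (x) by 70 (y) by 4 mm, with side lugs out to y = +-42 mm. Origin: centre of the plate's underside, z up, axes parallel to the meter's while fitted. Skirts below reach to z = -16 mm; on a flat floor it stands level on them.
- grip_bar (a point): Middle of the top of the upright grip bar on the cover, at x = -22, y = 0, z = 38 mm of the cover. The bar is 14 mm thick (x), 36 mm wide (y), and rises 34 mm from the plate. Push it towards -x to slide the cover; grip it across its width (y) to lift, fingertips no lower than 24 mm below its top, to stay clear of the meter's lips.
- tab: Snap tab of the cover: grey ribbed thumb pad, 32 (x) by 22 mm (y), beside the grip bar on its +x side, 8 mm from it. Origin: the pad's centre at the level of the plate's underside (x = 9, y = 0 of the cover). The pad's top is nominally 15 mm above this origin, but up to 3 mm higher or lower from meter to meter, which the poses do not tell: feel for it.
- catch (a point): The tab's tooth, hidden under the plate, 10 mm below the tab's origin. Pressing the tab down takes 3 N to start and 3 N more per mm; the tooth is free at 2.5 mm (10.5 N), the tab breaks above 22 N. Keep it pressed for the first 8 mm of slide; after 12 mm it springs back. Not pressed enough, it blocks the slide after 1.5 mm; over 30 N against the meter breaks it.
- tray: Fixed open aluminium tray, 190 (x) by 170 (y) by 30 mm high, walls and floor 4 mm. Origin: centre of its underside, on the bench.
- cup: White sample cup, 44 mm across, 35 mm high, standing on the keypad side of the meter (bystander). Origin at its underside.
- bottle: Amber bottle, 68 mm across, 150 mm high (bystander). Origin at its underside.
- jar: White jar, 52 mm across, 70 mm high (bystander). Origin at its underside.
- driver: Screwdriver lying on the bench (bystander). Origin underneath.
- beaker: Clear beaker, 80 mm across, 90 mm high (bystander). Origin at its underside.
- weight: Brass calibration weight, 38 mm across, 55 mm high (bystander). Origin at its underside.
- pack: Flat blue battery pack, 85 by 50 by 9 mm, lying on the bench (bystander). Origin at its underside.

How it is judged:
By the outcome, as a careful person would: the job done as asked, in the order asked, and still so for the second after the job is handed in, with the robot touching nothing.
It also fails if it takes over 67 s, if anything falls off the work surface, if the arm or the gripper's body presses on something with over 40 N, if the wrist force passes 120 N, or if a joint passes its speed limit or range.

## Working session

There is one attempt and no reset: what is moved stays moved. The work goes in short steps, Python scripts to look and compute and a tool call to move; the robot and the scene stay as the last step left them, time stands still between calls to the robot, and variables do not carry over. Pictures are saved under pics/ and viewed, about 8 in all and at most 12, crops included, and the job is handed in when it is done.

Besides the shell and the picture viewer there is one more tool, called after "Call:" as name(argument=value, ...), one argument or row to a line, values as JSON. arm_command: Moves the arm, as the interface text tells. Its arguments: {"type":"object","properties":{"targets":{"type":"array"}},"required":["targets"]}

```bash
mkdir -p pics; cat > h.py <<'E'
from rig import bot, viewer, ticket
import numpy as np, cv2
def cap(n,f=None):
    d=viewer.capture(n)
    if f: cv2.imwrite('pics/'+f,d['frame'][:,:,::-1])
    d['K']=np.array([[d['fx'],0,d['cx']],[0,d['fy'],d['cy']],[0,0,1]]);d['D']=np.array(d['D'],float);d['V']=np.array(d['view'])
    return d
def ray(d,px,z):
    u=cv2.undistortPoints(np.array(px,float).reshape(-1,1,2),d['K'],d['D']).reshape(-1,2)
    R=d['V'][:3,:3];c=-R.T@d['V'][:3,3]
    r=np.c_[u,np.ones(len(u))]@R
    return c+r*((z-c[2])/r[:,2])[:,None]
def proj(d,P):
    return cv2.projectPoints(np.array(P,float).reshape(-1,1,3),cv2.Rodrigues(d['V'][:3,:3])[0],d['V'][:3,3],d['K'],d['D'])[0].reshape(-1,2)
E
python3 - <<'E'
from h import *
a=cap('top','top1.png');b=cap('scene','scene1.png')
for d in(a,b):
    print(d['fx'],-d['V'][:3,:3].T@d['V'][:3,3],d['V'][:3,:3].round(2).tolist())
print(bot.read_state())
E
```

```text
495.7140826019076 [ 0.49752499 -0.06984679  1.33726191] [[0.01, -1.0, 0.0], [-1.0, -0.01, -0.05], [0.05, 0.0, -1.0]]
427.91679263241235 [ 1.41029258 -0.17880502  1.05709706] [[0.16, 0.99, -0.01], [0.73, -0.12, -0.67], [-0.66, 0.1, -0.74]]
{'time_s': 0.1, 'joint_positions': array([-8.38509145e+01,  3.02746491e+01,  8.21485529e+01,  1.05436093e-03,
        6.76906531e+01, -1.02283427e+01]), 'qvel': array([ 0.01098783, -0.15275752, -0.16493654,  0.05730536, -0.04906206,
       -0.03304832]), 'tau': array([-8.11877853e-04, -4.40988278e+01, -1.77149820e+01,  6.35174126e-02,
        5.33663901e-02, -3.20375909e-05]), 'position': array([ 0.17619133, -0.59910449,  0.29136127]), 'tcp_rot': array([[ 2.81956601e-01, -9.59427140e-01, -1.95928139e-04],
       [-9.59425173e-01, -2.81956426e-01,  1.97753592e-03],
       [-1.95254483e-03, -3.69600918e-04, -9.99998025e-01]]), 'force': array([ 0.64718445,  0.15705992, -0.08855157]), 'moment': array([-0.01704564,  0.02765591, -0.00375209]), 'opening': 0.9986826495756033}
```

View pics/top1.png

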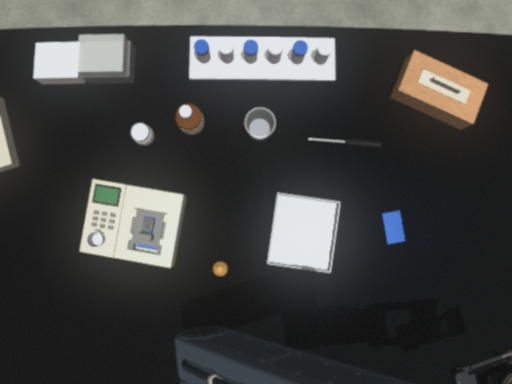

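View pics/scene1.png

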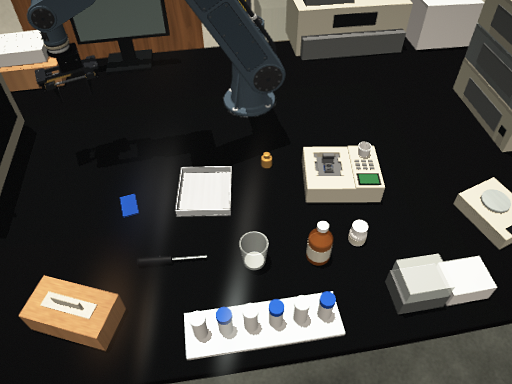

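```bash
python3 - <<'E'
from h import *
a=cap('top');b=cap('scene')
f=a['frame'];g=b['frame']
ca=cv2.resize(f[170:275,72:192],None,fx=4,fy=4,interpolation=cv2.INTER_CUBIC)
cb=cv2.resize(g[135:210,295:390],None,fx=4,fy=4,interpolation=cv2.INTER_CUBIC)
o=np.zeros((600,800,3),np.uint8)
o[:420,:480]=ca; o[300:600,480-60:800]=cb[:, :380] if cb.shape[1]>=380 else cb
cv2.imwrite('pics/z1.png',o[:,:,::-1])
def quad(d,roi,thr,z):
    x0,y0,x1,y1=roi; s=d['frame'][y0:y1,x0:x1]
    m=(s.min(2)>thr).astype(np.uint8); m=cv2.morphologyEx(m,cv2.MORPH_CLOSE,np.ones((5,5)))
    c=max(cv2.findContours(m,0,2)[0],key=cv2.contourArea)
    r=cv2.minAreaRect(c); q=cv2.boxPoints(r)+[x0,y0]
    P=ray(d,q,z); print(q.round(1).tolist(),P[:,:2].round(4).tolist(),'c',P.mean(0).round(4),'sides',np.linalg.norm(P-np.roll(P,-1,0),axis=1).round(4), 'yaw',[np.degrees(np.arctan2(*(P[(i+1)%4]-P[i])[1::-1])).round(1) for i in range(4)])
quad(a,(72,170,195,275),120,.0715)
quad(a,(255,180,350,280),120,.03)
# dark cover area in meter
s=f[180:265,105:182]; hsv=cv2.cvtColor(f,cv2.COLOR_RGB2HSV)
bl=(hsv[...,0]>105)&(hsv[...,0]<130)&(hsv[...,1]>120); bl[:, :125]=0;bl[:,175:]=0;bl[:230]=0;bl[260:]=0
ys,xs=np.nonzero(bl);print('blue',xs.mean(),ys.mean(),xs.min(),xs.max(),ys.min(),ys.max())
E
```

```text
[[78.6, 251.8], [91.7, 177.8], [183.8, 194.0], [170.8, 268.0]] [[0.4163, 0.3699], [0.6084, 0.3398], [0.5685, 0.0979], [0.3791, 0.1286]] c [0.4931 0.2341 0.0715] sides [0.1945 0.2452 0.1919 0.2442] yaw [np.float64(-8.9), np.float64(-99.4), np.float64(170.8), np.float64(81.2)]
[[266.2, 263.7], [276.5, 191.6], [341.0, 200.9], [330.7, 273.0]] [[0.3896, -0.1162], [0.5797, -0.1417], [0.5569, -0.3133], [0.3664, -0.2867]] c [ 0.4731 -0.2145  0.03  ] sides [0.1918 0.1731 0.1924 0.1721] yaw [np.float64(-7.7), np.float64(-97.5), np.float64(172.0), np.float64(82.3)]
blue 146.5 246.44444444444446 138 155 245 248
```

View pics/z1.png

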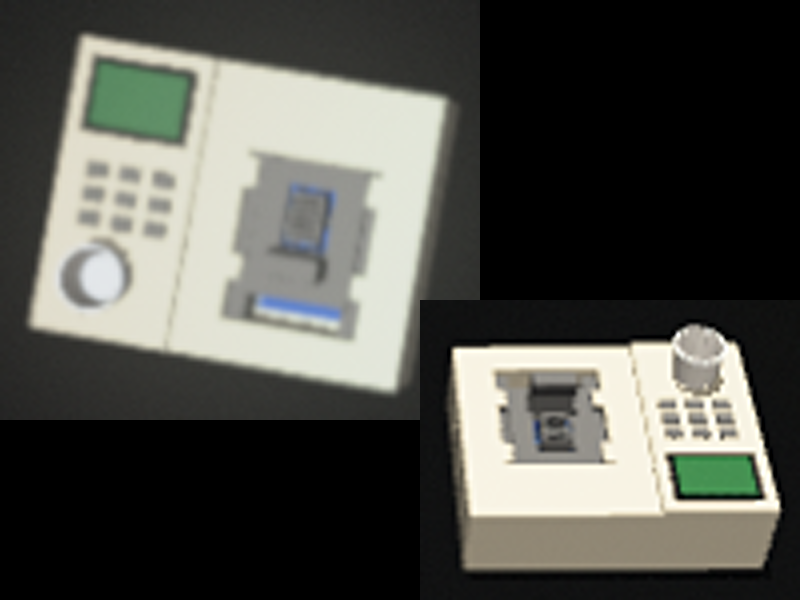

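The crop shows the meter with keypad to the left (+y), the slot with blue battery at (300,310), the grip bar near (300,265) and the tab pad near (307,215) of the 4x crop. The cover is closed.

```bash
cat >> h.py <<'E'
from scipy.spatial.transform import Rotation as Ro
YAW=-9.1; c,s=np.cos(np.radians(YAW)),np.sin(np.radians(YAW))
XM=np.array([c,s,0]);YM=np.array([-s,c,0]);OM=np.array([.4931,.2341,0])-.045*YM
def M(x,y,z): return OM+(x*XM+y*YM)/1000+np.array([0,0,z/1000])
def down(yaw):
    a=np.radians(yaw); return np.array([[np.cos(a),np.sin(a),0],[np.sin(a),-np.cos(a),0],[0,0,-1]])
def rel(p,yaw,st=None):
    st=st or bot.read_state(); R=st['tcp_rot']
    print('offset',(R.T@(np.array(p)-st['position'])*100).round(2).tolist(),'rot',Ro.from_matrix(R.T@down(yaw)).as_rotvec(degrees=True).round(2).tolist())
E
python3 - <<'E'
from h import *
a=cap('top')
print(OM, M(9,0,77), ray(a,[[148.75,223.75]],.077), proj(a,[M(9,0,77),M(-22,0,100),M(63/-1,0,62)]))
rel([.42,-.35,.292],-9.1)
rel(M(4,0,240),-9.1)
E
```

```text
[0.48598289 0.18966638 0.        ] [0.49486961 0.18824296 0.077     ] [[0.49133565 0.18595287 0.077     ]] [[147.88788416 222.35314028]
 [143.87994253 234.54422378]
 [144.24131554 249.85980867]]
offset [-17.05, -30.42, 0.0] rot [-0.04, 0.05, -64.53]
offset [-66.79, -52.32, 5.26] rot [-0.04, 0.05, -64.53]
```

Call:
arm_command(
  targets=[
    {"offset": [-17,-30.4,0],"rot": [0,0,-64.5],"gripper": 0.5},
    {"offset": [-17,-30.4,0],"rot": [0,0,-64.5],"gripper": 1},
    {"offset": [-17,-30.4,0],"rot": [0,0,-64.5],"gripper": 1},
    {"offset": [-17,-30.4,0],"rot": [0,0,-64.5],"gripper": 1},
    {"offset": [-17,-30.4,0],"rot": [0,0,-64.5],"gripper": 1},
    {"offset": [-17,-30.4,0],"rot": [0,0,-64.5],"gripper": 1},
    {"offset": [-17,-30.4,0],"rot": [0,0,-64.5],"gripper": 1},
    {"offset": [-17,-30.4,0],"rot": [0,0,-64.5],"gripper": 1},
  ],
)

```text
time_s: 1.05
position: [0.4231, -0.3458, 0.2923]
tcp_rot: [[0.989, -0.148, 0.001], [-0.148, -0.989, 0.002], [0.001, -0.003, -1.0]]
force: [-0.4, -0.6, -0.4]
opening: 0.358
```

```bash
python3 - <<'E'
from h import *
rel(M(4,0,240),-9.1)
E
```

```text
offset [-1.29, -53.87, 5.36] rot [-0.14, -0.03, 0.61]
```

Call:
arm_command(
  targets=[
    {"offset": [-1.3,-40,0],"rot": [0,0,0.6],"gripper": 1},
    {"offset": [-1.3,-40,0],"rot": [0,0,0.6],"gripper": 1},
    {"offset": [-1.3,-40,0],"rot": [0,0,0.6],"gripper": 1},
    {"offset": [-1.3,-40,0],"rot": [0,0,0.6],"gripper": 1},
    {"offset": [-1.3,-40,0],"rot": [0,0,0.6],"gripper": 1},
    {"offset": [-1.3,-40,0],"rot": [0,0,0.6],"gripper": 1},
    {"offset": [-1.3,-40,0],"rot": [0,0,0.6],"gripper": 1},
    {"offset": [-1.3,-40,0],"rot": [0,0,0.6],"gripper": 1},
  ],
)

```text
time_s: 1.85
position: [0.4705, 0.048, 0.2925]
tcp_rot: [[0.986, -0.169, 0.001], [-0.169, -0.986, -0.0], [0.001, 0.0, -1.0]]
force: [1.1, -0.0, -0.1]
opening: 0.005
```

```bash
python3 - <<'E'
from h import *
rel(M(4,0,240),-9.1)
E
```

```text
offset [-0.48, -14.23, 5.25] rot [0.0, -0.04, -0.64]
```

Call:
arm_command(
  targets=[
    {"offset": [-0.5,-14.2,5.2],"rot": [0,0,-0.6],"gripper": 1},
    {"offset": [-0.5,-14.2,5.2],"rot": [0,0,-0.6],"gripper": 1},
    {"offset": [-0.5,-14.2,5.2],"rot": [0,0,-0.6],"gripper": 1},
    {"offset": [-0.5,-14.2,5.2],"rot": [0,0,-0.6],"gripper": 1},
    {"offset": [-0.5,-14.2,5.2],"rot": [0,0,-0.6],"gripper": 1},
    {"offset": [-0.5,-14.2,5.2],"rot": [0,0,-0.6],"gripper": 1},
    {"offset": [-0.5,-14.2,5.2],"rot": [0,0,-0.6],"gripper": 1},
  ],
)

```text
time_s: 2.55
position: [0.4899, 0.1854, 0.2409]
tcp_rot: [[0.987, -0.161, 0.001], [-0.161, -0.987, -0.0], [0.001, 0.0, -1.0]]
force: [0.3, -0.4, -0.1]
opening: 0.004
```

```bash
python3 - <<'E'
from h import *
rel(M(4,0,240),-9.1)
a=cap('top','t2.png');b=cap('scene','s2.png')
st=bot.read_state(); tip=st['position']+st['tcp_rot']@[0,0,.07]
print(tip,proj(a,[tip]),proj(b,[tip]))
def gr(d,pts):
    f=d['frame'].copy()
    return f
ca=cv2.resize(a['frame'][185:275,100:200],None,fx=4,fy=4,interpolation=cv2.INTER_CUBIC)
cb=cv2.resize(b['frame'][110:210,295:395],None,fx=4,fy=4,interpolation=cv2.INTER_CUBIC)
# predicted outlines of bar top, tab top, on b
for im,d,x0,y0 in((ca,a,100,185),(cb,b,295,110)):
    for pts in([(-29,-18,100),(-15,-18,100),(-15,18,100),(-29,18,100)],[(-95,-75,70.5),(95,-75,70.5),(95,75,70.5),(-95,75,70.5)],[(-7,-11,77),(25,-11,77),(25,11,77),(-7,11,77)]):
        q=(proj(d,[M(*p) for p in pts])-[x0,y0]+.5)*4-.5
        cv2.polylines(im,[q.round().astype(int)],True,(255,0,0),1)
o=np.zeros((400,800,3),np.uint8);o[:360,:400]=ca;o[:,400:]=cb
cv2.imwrite('pics/z2.png',o[:,:,::-1])
E
```

```text
offset [-0.06, -0.36, 0.09] rot [0.0, -0.05, -0.15]
[0.49001504 0.18540906 0.17089276] [[140.9951624  224.39987428]] [[330.69145981 144.46836053]]
```

View pics/z2.png

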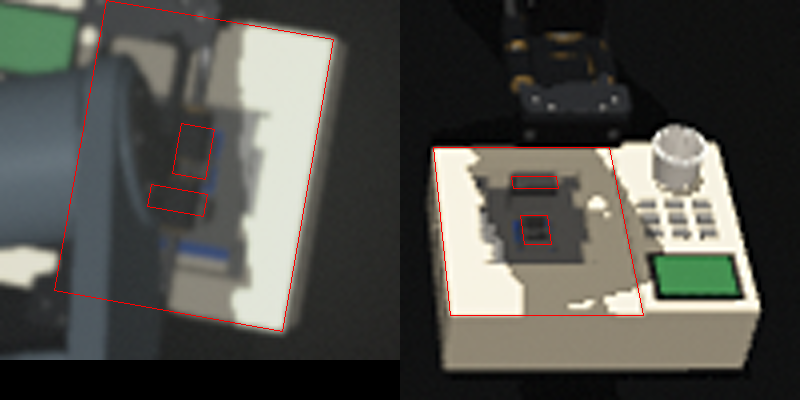

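The overlay fits the meter's edges in both views, and the tab and bar agree within about 2 mm (tab at (535,230), bar at (535,183) in the right half). Descending to just above the tab.

Call:
arm_command(
  targets=[
    {"offset": [-0.1,-0.3,3],"rot": [0,0,-0.2],"gripper": 1},
    {"offset": [-0.1,-0.3,5.5],"rot": [0,0,-0.2],"gripper": 1},
    {"offset": [-0.1,-0.3,6.6],"rot": [0,0,-0.2],"gripper": 1},
    {"offset": [-0.1,-0.3,7.4],"rot": [0,0,-0.2],"gripper": 1},
    {"offset": [-0.1,-0.3,8.0],"rot": [0,0,-0.2],"gripper": 1},
    {"offset": [-0.1,-0.3,8.5],"rot": [0,0,-0.2],"gripper": 1},
    {"offset": [-0.1,-0.3,8.5],"rot": [0,0,-0.2],"gripper": 1},
    {"offset": [-0.1,-0.3,8.5],"rot": [0,0,-0.2],"gripper": 1},
  ],
)

```text
time_s: 3.45
position: [0.4894, 0.19, 0.1557]
tcp_rot: [[0.988, -0.155, 0.001], [-0.155, -0.988, 0.0], [0.001, -0.0, -1.0]]
force: [0.6, -0.4, 0.5]
opening: 0.003
```

```bash
python3 - <<'E'
from h import *
st=bot.read_state();print(st['force'],st['position'])
rel(M(4,-1,150),-9.1)
b=cap('scene')
cb=cv2.resize(b['frame'][120:200,295:395],None,fx=6,fy=6,interpolation=cv2.INTER_CUBIC)
cv2.imwrite('pics/z3.png',np.clip(cb[:,:,::-1].astype(float)*1.8,0,255))
E
```

```text
[ 0.6370506  -0.44634707  0.50393627] [0.48938896 0.19000189 0.15566818]
offset [0.07, 0.19, 0.57] rot [-0.02, -0.05, 0.18][ WARN:0@0.802] global loadsave.cpp:1063 imwrite_ Unsupported depth image for selected encoder is fallbacked to CV_8U.
```

View pics/z3.png

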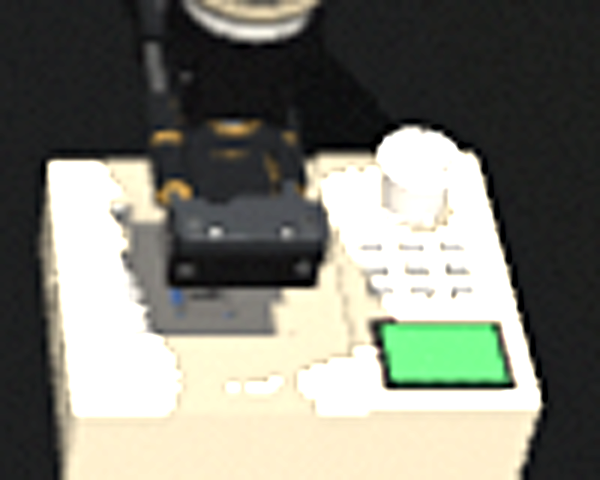

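The picture shows the gripper body over the cover, well clear of the cup at (418,170); the fingers themselves are hidden. Now feeling for the tab.

Call:
arm_command(
  targets=[
    {"offset": [0.05,0.2,0.2],"rot": [0,0,0.2],"gripper": 1},
    {"offset": [0.05,0.2,0.4],"rot": [0,0,0.2],"gripper": 1},
    {"offset": [0.05,0.2,0.5],"rot": [0,0,0.2],"gripper": 1},
    {"offset": [0.05,0.2,0.5],"rot": [0,0,0.2],"gripper": 1},
    {"offset": [0.05,0.2,0.5],"rot": [0,0,0.2],"gripper": 1},
  ],
)

```text
time_s: 4.0
position: [0.4893, 0.1879, 0.1502]
tcp_rot: [[0.987, -0.159, -0.0], [-0.159, -0.987, 0.0], [-0.0, 0.0, -1.0]]
force: [-1.2, -0.0, -0.7]
opening: 0.003
```

Call:
arm_command(
  targets=[
    {"offset": [0,0,0.1],"rot": [0,0,0],"gripper": 1},
    {"offset": [0,0,0.1],"rot": [0,0,0],"gripper": 1},
    {"offset": [0,0,0.1],"rot": [0,0,0],"gripper": 1},
  ],
)

```text
time_s: 4.3
position: [0.4893, 0.1879, 0.1492]
tcp_rot: [[0.987, -0.159, -0.0], [-0.159, -0.987, -0.0], [-0.0, 0.0, -1.0]]
force: [0.2, 0.3, 0.3]
opening: 0.007
```

Call:
arm_command(
  targets=[
    {"offset": [0,0,0.1],"rot": [0,0,0],"gripper": 1},
    {"offset": [0,0,0.1],"rot": [0,0,0],"gripper": 1},
    {"offset": [0,0,0.1],"rot": [0,0,0],"gripper": 1},
  ],
)

```text
time_s: 4.6
position: [0.4893, 0.1878, 0.1482]
tcp_rot: [[0.987, -0.159, -0.0], [-0.159, -0.987, -0.0], [-0.0, 0.0, -1.0]]
force: [0.2, -0.3, 0.2]
opening: 0.005
```

Call:
arm_command(
  targets=[
    {"offset": [0,0,0.1],"rot": [0,0,0],"gripper": 1},
    {"offset": [0,0,0.1],"rot": [0,0,0],"gripper": 1},
    {"offset": [0,0,0.1],"rot": [0,0,0],"gripper": 1},
  ],
)

```text
time_s: 4.9
position: [0.4893, 0.1878, 0.1472]
tcp_rot: [[0.987, -0.159, -0.0], [-0.159, -0.987, -0.0], [-0.0, 0.0, -1.0]]
force: [-0.2, -0.2, -0.4]
opening: 0.004
```

Call:
arm_command(
  targets=[
    {"offset": [0,0,0.1],"rot": [0,0,0],"gripper": 1},
    {"offset": [0,0,0.1],"rot": [0,0,0],"gripper": 1},
    {"offset": [0,0,0.1],"rot": [0,0,0],"gripper": 1},
  ],
)

```text
time_s: 5.2
position: [0.4893, 0.1878, 0.1462]
tcp_rot: [[0.987, -0.159, -0.0], [-0.159, -0.987, 0.0], [-0.0, 0.0, -1.0]]
force: [-0.2, -0.6, 0.2]
opening: 0.004
```

Call:
arm_command(
  targets=[
    {"offset": [0,0,0.1],"rot": [0,0,0],"gripper": 1},
    {"offset": [0,0,0.1],"rot": [0,0,0],"gripper": 1},
    {"offset": [0,0,0.1],"rot": [0,0,0],"gripper": 1},
  ],
)

```text
time_s: 5.5
position: [0.4892, 0.1878, 0.1452]
tcp_rot: [[0.987, -0.159, -0.0], [-0.159, -0.987, -0.0], [-0.0, 0.0, -1.0]]
force: [-0.0, -0.2, -0.2]
opening: 0.003
```

Call:
arm_command(
  targets=[
    {"offset": [0,0,0.1],"rot": [0,0,0],"gripper": 1},
    {"offset": [0,0,0.1],"rot": [0,0,0],"gripper": 1},
    {"offset": [0,0,0.1],"rot": [0,0,0],"gripper": 1},
  ],
)

```text
time_s: 5.8
position: [0.4894, 0.1879, 0.1443]
tcp_rot: [[0.987, -0.159, 0.0], [-0.159, -0.987, 0.0], [0.0, -0.0, -1.0]]
force: [-0.5, 0.3, 0.9]
opening: 0.01
```

Call:
arm_command(
  targets=[
    {"offset": [0,0,0.1],"rot": [0,0,0],"gripper": 1},
    {"offset": [0,0,0.1],"rot": [0,0,0],"gripper": 1},
    {"offset": [0,0,0.1],"rot": [0,0,0],"gripper": 1},
  ],
)

```text
time_s: 6.1
position: [0.4894, 0.1879, 0.1436]
tcp_rot: [[0.987, -0.159, 0.0], [-0.159, -0.987, 0.0], [0.0, -0.0, -1.0]]
force: [-0.5, -0.9, 5.5]
opening: 0.004
```

Call:
arm_command(
  targets=[
    {"offset": [0,0,0.1],"rot": [0,0,0],"gripper": 1},
    {"offset": [0,0,0.2],"rot": [0,0,0],"gripper": 1},
    {"offset": [0,0,0.2],"rot": [0,0,0],"gripper": 1},
    {"offset": [0,0,0.2],"rot": [0,0,0],"gripper": 1},
  ],
)

```text
time_s: 6.5
position: [0.4894, 0.1879, 0.142]
tcp_rot: [[0.987, -0.159, 0.001], [-0.159, -0.987, 0.0], [0.001, -0.0, -1.0]]
force: [-1.9, -1.1, 9.5]
opening: 0.005
```

Call:
arm_command(
  targets=[
    {"offset": [0,0,0.1],"rot": [0,0,0],"gripper": 1},
    {"offset": [0,0,0.1],"rot": [0,0,0],"gripper": 1},
    {"offset": [0,0,0.1],"rot": [0,0,0],"gripper": 1},
  ],
)

```text
time_s: 6.8
position: [0.4894, 0.1879, 0.1413]
tcp_rot: [[0.987, -0.158, 0.001], [-0.158, -0.987, 0.0], [0.001, -0.0, -1.0]]
force: [-2.2, -0.3, 11.8]
opening: 0.002
```

Call:
arm_command(
  targets=[
    {"offset": [0,0,0.07],"rot": [0,0,0],"gripper": 1},
    {"offset": [0,0,0.07],"rot": [0,0,0],"gripper": 1},
    {"offset": [0,0,0.07],"rot": [0,0,0],"gripper": 1},
  ],
)

```text
time_s: 7.1
position: [0.4893, 0.1879, 0.1408]
tcp_rot: [[0.987, -0.158, 0.001], [-0.158, -0.987, 0.0], [0.001, -0.0, -1.0]]
force: [-1.0, -0.5, 13.1]
opening: 0.005
```

Call:
arm_command(
  targets=[
    {"offset": [-0.1,0,0],"rot": [0,0,0],"gripper": 1},
    {"offset": [-0.2,0,0],"rot": [0,0,0],"gripper": 1},
    {"offset": [-0.3,0,0],"rot": [0,0,0],"gripper": 1},
    {"offset": [-0.3,0,0],"rot": [0,0,0],"gripper": 1},
    {"offset": [-0.3,0,0],"rot": [0,0,0],"gripper": 1},
  ],
)

```text
time_s: 7.6
position: [0.4889, 0.188, 0.1413]
tcp_rot: [[0.987, -0.158, 0.007], [-0.158, -0.987, -0.0], [0.007, -0.001, -1.0]]
force: [2.2, -2.5, 10.9]
opening: 0.011
```

```bash
python3 - <<'E'
from h import *
for i in range(2):
    st=bot.read_state();print(st['force'].round(2),st['moment'].round(3),st['position'].round(4),st['time_s'],st['tcp_rot'][:,2].round(4), st['joint_positions'].round(2),st['qvel'].round(2),st['tau'].round(2),sep='\n')
    viewer.capture('scene')
E
```

```text
[ 2.24 -2.53 10.91]
[-0.514 -0.311 -0.042]
[0.4889 0.188  0.1413]
7.6
[ 6.7e-03 -2.0e-04 -1.0e+00]
[  8.83  35.97 103.93  -0.11  39.73  18.01]
[0.1  0.05 0.12 0.02 0.09 0.09]
[  1.67 -33.81  -6.74   0.65   0.23  -0.  ]
[ 0.43 -3.12 11.32]
[-0.573 -0.337 -0.044]
[0.4889 0.188  0.1412]
7.65
[ 6.6e-03 -2.0e-04 -1.0e+00]
[  8.83  35.97 103.93  -0.11  39.73  18.01]
[ 0.03  0.11 -0.05  0.13  0.02 -0.11]
[  1.66 -33.8   -6.74   0.65   0.23  -0.  ]
```

```bash
python3 - <<'E'
from h import *
b=cap('scene');a=cap('top')
cb=cv2.resize(b['frame'][100:200,300:400],None,fx=4,fy=4,interpolation=cv2.INTER_CUBIC)
ca=cv2.resize(a['frame'][170:270,70:200],None,fx=3,fy=3,interpolation=cv2.INTER_CUBIC)
o=np.zeros((400,800,3),np.uint8);o[:300,:390]=ca;o[:,400:]=cb
cv2.imwrite('pics/z4.png',np.clip(o[:,:,::-1].astype(float)*1.8,0,255).astype(np.uint8))
E
```

```text
(no output)
```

View pics/z4.png

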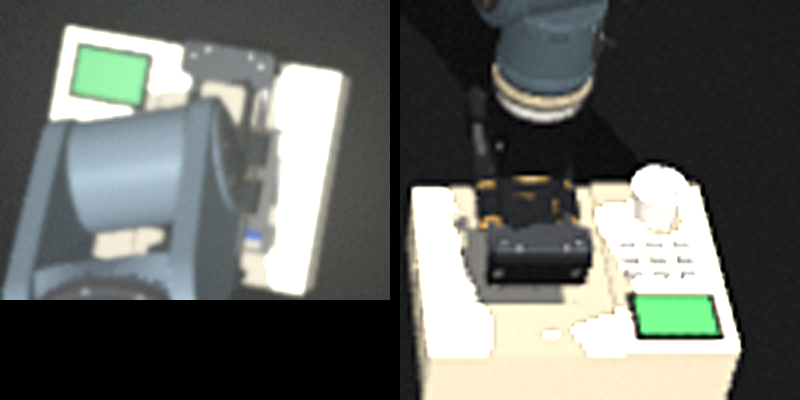

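The pictures show the wrist and gripper clear of the cup (655,200) and nothing else touching; the tip is simply held by a few N of friction while the wrist flexes. I continue in small steps.

Call:
arm_command(
  targets=[
    {"offset": [-0.1,0,0.07],"rot": [0,0,0],"gripper": 1},
    {"offset": [-0.2,0,0.07],"rot": [0,0,0],"gripper": 1},
    {"offset": [-0.2,0,0.07],"rot": [0,0,0],"gripper": 1},
    {"offset": [-0.2,0,0.07],"rot": [0,0,0],"gripper": 1},
  ],
)

```text
time_s: 8.2
position: [0.4885, 0.188, 0.141]
tcp_rot: [[0.987, -0.158, 0.011], [-0.158, -0.987, -0.0], [0.011, -0.001, -1.0]]
force: [3.4, -4.2, 12.4]
opening: 0.009
```

```bash
python3 - <<'E'
from h import *
st=bot.read_state();tip=st['position']+st['tcp_rot']@[0,0,.07]
print(st['force'].round(2),st['moment'].round(3),tip.round(4),(tip-OM)@XM,(tip-OM)@YM,st['tcp_rot'][:,2].round(4))
E
```

```text
[ 3.43 -4.15 12.4 ] [-0.809 -0.688  0.024] [0.4893 0.188  0.071 ] 0.0035148261354361137 -0.0011025594325674622 [ 1.060e-02 -4.000e-04 -9.999e-01]
```

Call:
arm_command(
  targets=[
    {"offset": [-0.1,0.03,0.03],"rot": [0,0,0],"gripper": 1},
    {"offset": [-0.2,0.05,0.03],"rot": [0,0,0],"gripper": 1},
    {"offset": [-0.2,0.05,0.03],"rot": [0,0,0],"gripper": 1},
    {"offset": [-0.2,0.05,0.03],"rot": [0,0,0],"gripper": 1},
  ],
)

```text
time_s: 8.6
position: [0.4882, 0.188, 0.1411]
tcp_rot: [[0.987, -0.158, 0.015], [-0.158, -0.987, 0.0], [0.015, -0.002, -1.0]]
force: [5.4, -5.2, 12.5]
opening: 0.008
```

```bash
cat > s.py <<'E'
from h import *
st=bot.read_state();tip=st['position']+st['tcp_rot']@[0,0,.07]
print('F',st['force'].round(2),'M',st['moment'].round(3),'tip xm,ym,z',((tip-OM)@XM*1000).round(2),((tip-OM)@YM*1000).round(2),(tip[2]*1000).round(2),st['tcp_rot'][:,2].round(4))
E
python3 s.py
```

```text
F [ 5.42 -5.22 12.49] M [-0.823 -1.07  -0.003] tip xm,ym,z 3.42 -1.11 71.1 [ 1.480e-02  1.000e-04 -9.999e-01]
```

Call:
arm_command(
  targets=[
    {"offset": [-0.1,0.05,0.02],"rot": [0,0,0],"gripper": 1},
    {"offset": [-0.2,0.1,0.02],"rot": [0,0,0],"gripper": 1},
    {"offset": [-0.3,0.1,0.02],"rot": [0,0,0],"gripper": 1},
    {"offset": [-0.3,0.1,0.02],"rot": [0,0,0],"gripper": 1},
    {"offset": [-0.3,0.1,0.02],"rot": [0,0,0],"gripper": 1},
  ],
)

```text
time_s: 9.1
position: [0.4868, 0.1881, 0.1413]
tcp_rot: [[0.987, -0.158, 0.019], [-0.158, -0.987, 0.002], [0.019, -0.005, -1.0]]
force: [7.3, -1.8, 11.1]
opening: 0.002
```

```bash
python3 s.py
```

```text
F [ 7.27 -1.8  11.13] M [-0.516 -1.477  0.009] tip xm,ym,z 2.42 -1.07 71.3 [ 0.0194  0.0016 -0.9998]
```

Call:
arm_command(
  targets=[
    {"offset": [0,0,0.12],"rot": [0,0,0],"gripper": 1},
    {"offset": [-0.1,0,0.12],"rot": [0,0,0],"gripper": 1},
    {"offset": [-0.2,0,0.12],"rot": [0,0,0],"gripper": 1},
    {"offset": [-0.2,0,0.12],"rot": [0,0,0],"gripper": 1},
    {"offset": [-0.2,0,0.12],"rot": [0,0,0],"gripper": 1},
  ],
)

```text
time_s: 9.6
position: [0.486, 0.1884, 0.1406]
tcp_rot: [[0.987, -0.158, 0.022], [-0.158, -0.987, 0.002], [0.022, -0.005, -1.0]]
force: [8.7, -2.6, 13.2]
opening: 0.009
```

```bash
python3 s.py
```

```text
F [ 8.71 -2.61 13.2 ] M [-0.659 -1.632  0.048] tip xm,ym,z 1.73 -0.91 70.6 [ 0.0222  0.0017 -0.9998]
```

Call:
arm_command(
  targets=[
    {"offset": [-0.1,0,0.02],"rot": [0,0,0],"gripper": 1},
    {"offset": [-0.2,0,0.03],"rot": [0,0,0],"gripper": 1},
    {"offset": [-0.3,0,0.03],"rot": [0,0,0],"gripper": 1},
    {"offset": [-0.3,0,0.03],"rot": [0,0,0],"gripper": 1},
    {"offset": [-0.3,0,0.03],"rot": [0,0,0],"gripper": 1},
  ],
)

```text
time_s: 10.1
position: [0.4834, 0.1891, 0.1404]
tcp_rot: [[0.987, -0.158, 0.023], [-0.158, -0.987, 0.002], [0.023, -0.006, -1.0]]
force: [10.2, -2.5, 13.6]
opening: 0.005
```

```bash
python3 s.py
```

```text
F [10.22 -2.47 13.64] M [-0.503 -1.693 -0.021] tip xm,ym,z -0.84 -0.58 70.44 [ 0.0233  0.0022 -0.9997]
```

Call:
arm_command(
  targets=[
    {"offset": [-0.1,0,0.01],"rot": [0,0,0],"gripper": 1},
    {"offset": [-0.2,0,0.02],"rot": [0,0,0],"gripper": 1},
    {"offset": [-0.3,0,0.02],"rot": [0,0,0],"gripper": 1},
    {"offset": [-0.3,0,0.02],"rot": [0,0,0],"gripper": 1},
    {"offset": [-0.3,0,0.02],"rot": [0,0,0],"gripper": 1},
  ],
)

```text
time_s: 10.6
position: [0.4808, 0.1897, 0.1403]
tcp_rot: [[0.987, -0.158, 0.024], [-0.158, -0.987, 0.002], [0.023, -0.006, -1.0]]
force: [9.4, -2.2, 13.9]
opening: 0.008
```

```bash
python3 - <<'E'
exec(open('s.py').read())
a=cap('top');b=cap('scene')
ca=cv2.resize(a['frame'][190:265,125:185],None,fx=6,fy=6,interpolation=cv2.INTER_CUBIC)
cb=cv2.resize(b['frame'][135:195,305:360],None,fx=6,fy=6,interpolation=cv2.INTER_CUBIC)
o=np.zeros((450,700,3),np.uint8);o[:,:360]=ca;o[:360,365:695]=cb
cv2.imwrite('pics/z5.png',np.clip(o[:,:,::-1].astype(float)*1.6,0,255).astype(np.uint8))
E
```

```text
F [ 9.4  -2.25 13.87] M [-0.387 -1.773 -0.023] tip xm,ym,z -3.51 -0.37 70.32 [ 0.024   0.0025 -0.9997]
```

View pics/z5.png

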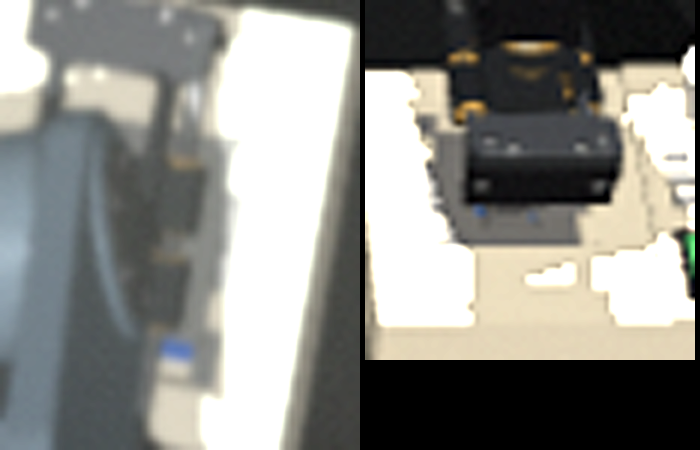

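The picture shows the tab still under the tip and the cover's far edge near (530,243) of the right part; it is too coarse to tell the slide. The force is steady at about 9.5 N, so I keep going.

Call:
arm_command(
  targets=[
    {"offset": [-0.1,0,0.0],"rot": [0,0,0],"gripper": 1},
    {"offset": [-0.2,0,0.0],"rot": [0,0,0],"gripper": 1},
    {"offset": [-0.3,0,0.0],"rot": [0,0,0],"gripper": 1},
    {"offset": [-0.3,0,0.0],"rot": [0,0,0],"gripper": 1},
  ],
)

```text
time_s: 11.1
position: [0.4778, 0.1902, 0.1403]
tcp_rot: [[0.987, -0.158, 0.024], [-0.158, -0.987, 0.003], [0.023, -0.006, -1.0]]
force: [9.2, -1.6, 13.5]
opening: 0.01
```

```bash
python3 s.py
```

```text
F [ 9.15 -1.57 13.5 ] M [-0.392 -1.795 -0.034] tip xm,ym,z -6.55 -0.27 70.28 [ 0.0241  0.0027 -0.9997]
```

Steady. Continuing in 4 mm steps.

Call:
arm_command(
  targets=[
    {"offset": [-0.1,0,0.0],"rot": [0,0,0],"gripper": 1},
    {"offset": [-0.2,0,0.0],"rot": [0,0,0],"gripper": 1},
    {"offset": [-0.3,0,0.0],"rot": [0,0,0],"gripper": 1},
    {"offset": [-0.4,0,0.0],"rot": [0,0,0],"gripper": 1},
    {"offset": [-0.4,0,0.0],"rot": [0,0,0],"gripper": 1},
  ],
)

```text
time_s: 11.6
position: [0.4741, 0.191, 0.1403]
tcp_rot: [[0.987, -0.158, 0.025], [-0.158, -0.987, 0.003], [0.024, -0.007, -1.0]]
force: [9.5, -1.9, 14.2]
opening: 0.007
```

```bash
python3 s.py
```

```text
F [ 9.54 -1.91 14.25] M [-0.362 -1.865 -0.033] tip xm,ym,z -10.29 -0.1 70.27 [ 0.0247  0.0029 -0.9997]
```

Call:
arm_command(
  targets=[
    {"offset": [-0.1,0,0.0],"rot": [0,0,0],"gripper": 1},
    {"offset": [-0.2,0,0.0],"rot": [0,0,0],"gripper": 1},
    {"offset": [-0.3,0,0.0],"rot": [0,0,0],"gripper": 1},
    {"offset": [-0.4,0,0.0],"rot": [0,0,0],"gripper": 1},
    {"offset": [-0.4,0,0.0],"rot": [0,0,0],"gripper": 1},
  ],
)

```text
time_s: 12.1
position: [0.4702, 0.1917, 0.1402]
tcp_rot: [[0.987, -0.158, 0.025], [-0.158, -0.987, 0.003], [0.024, -0.007, -1.0]]
force: [9.1, -1.0, 13.4]
opening: 0.004
```

```bash
python3 s.py
```

```text
F [ 9.14 -0.98 13.38] M [-0.31  -1.894 -0.035] tip xm,ym,z -14.2 -0.03 70.26 [ 0.0248  0.003  -0.9997]
```

Call:
arm_command(
  targets=[
    {"offset": [-0.1,0,0.0],"rot": [0,0,0],"gripper": 1},
    {"offset": [-0.2,0,0.0],"rot": [0,0,0],"gripper": 1},
    {"offset": [-0.3,0,0.0],"rot": [0,0,0],"gripper": 1},
    {"offset": [-0.3,0,0.0],"rot": [0,0,0],"gripper": 1},
  ],
)

```text
time_s: 12.5
position: [0.4674, 0.1922, 0.1402]
tcp_rot: [[0.987, -0.158, 0.025], [-0.158, -0.987, 0.003], [0.024, -0.007, -1.0]]
force: [10.1, -1.0, 13.1]
opening: 0.005
```

```bash
python3 s.py
```

```text
F [10.1  -0.95 13.07] M [-0.342 -1.926  0.054] tip xm,ym,z -17.1 0.05 70.26 [ 0.0251  0.0031 -0.9997]
```

Call:
arm_command(
  targets=[
    {"offset": [-0.1,0,0.0],"rot": [0,0,0],"gripper": 1},
    {"offset": [-0.2,0,0.0],"rot": [0,0,0],"gripper": 1},
    {"offset": [-0.3,0,0.0],"rot": [0,0,0],"gripper": 1},
    {"offset": [-0.3,0,0.0],"rot": [0,0,0],"gripper": 1},
  ],
)

```text
time_s: 12.9
position: [0.4645, 0.1927, 0.1403]
tcp_rot: [[0.987, -0.158, 0.025], [-0.158, -0.987, 0.003], [0.024, -0.007, -1.0]]
force: [8.8, -0.9, 14.4]
opening: 0.004
```

```bash
python3 s.py
```

```text
F [ 8.79 -0.92 14.44] M [-0.322 -1.882 -0.052] tip xm,ym,z -19.98 0.09 70.28 [ 0.0253  0.0032 -0.9997]
```

Call:
arm_command(
  targets=[
    {"offset": [-0.1,0,0.0],"rot": [0,0,0],"gripper": 1},
    {"offset": [-0.2,0,0.0],"rot": [0,0,0],"gripper": 1},
    {"offset": [-0.3,0,0.0],"rot": [0,0,0],"gripper": 1},
    {"offset": [-0.3,0,0.0],"rot": [0,0,0],"gripper": 1},
  ],
)

```text
time_s: 13.3
position: [0.4616, 0.1932, 0.1402]
tcp_rot: [[0.987, -0.158, 0.025], [-0.159, -0.987, 0.003], [0.025, -0.007, -1.0]]
force: [10.3, -2.0, 14.5]
opening: 0.009
```

```bash
python3 s.py
```

```text
F [10.28 -1.95 14.48] M [-0.321 -1.964 -0.022] tip xm,ym,z -22.91 0.13 70.27 [ 0.0254  0.0033 -0.9997]
```

Call:
arm_command(
  targets=[
    {"offset": [-0.1,0,0.0],"rot": [0,0,0],"gripper": 1},
    {"offset": [-0.2,0,0.0],"rot": [0,0,0],"gripper": 1},
    {"offset": [-0.3,0,0.0],"rot": [0,0,0],"gripper": 1},
    {"offset": [-0.3,0,0.0],"rot": [0,0,0],"gripper": 1},
  ],
)

```text
time_s: 13.7
position: [0.4587, 0.1937, 0.1402]
tcp_rot: [[0.987, -0.158, 0.026], [-0.159, -0.987, 0.003], [0.025, -0.007, -1.0]]
force: [10.3, -2.3, 14.0]
opening: 0.003
```

```bash
python3 - <<'E'
exec(open('s.py').read())
a=cap('top');b=cap('scene')
ca=cv2.resize(a['frame'][190:265,125:185],None,fx=6,fy=6,interpolation=cv2.INTER_CUBIC)
cb=cv2.resize(b['frame'][135:195,305:360],None,fx=6,fy=6,interpolation=cv2.INTER_CUBIC)
o=np.zeros((450,700,3),np.uint8);o[:,:360]=ca;o[:360,365:695]=cb
cv2.imwrite('pics/z6.png',np.clip(o[:,:,::-1].astype(float)*1.6,0,255).astype(np.uint8))
E
```

```text
F [10.26 -2.31 14.  ] M [-0.334 -1.965  0.025] tip xm,ym,z -25.8 0.19 70.27 [ 0.0256  0.0034 -0.9997]
```

View pics/z6.png

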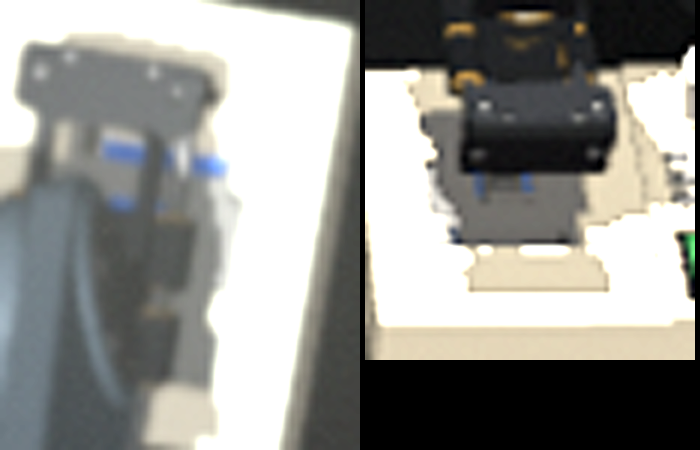

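The top view shows the blue battery now exposed at the +x end of the bay (115–220,155), and the gap at the -x end covered; the cover has nearly reached its stop. One more step to feel the stop.

Call:
arm_command(
  targets=[
    {"offset": [-0.1,0,0.0],"rot": [0,0,0],"gripper": 1},
    {"offset": [-0.2,0,0.0],"rot": [0,0,0],"gripper": 1},
    {"offset": [-0.3,0,0.0],"rot": [0,0,0],"gripper": 1},
    {"offset": [-0.3,0,0.0],"rot": [0,0,0],"gripper": 1},
  ],
)

```text
time_s: 14.2
position: [0.4579, 0.1939, 0.1403]
tcp_rot: [[0.987, -0.158, 0.03], [-0.158, -0.987, 0.003], [0.029, -0.008, -1.0]]
force: [13.8, -4.0, 12.0]
opening: 0.003
```

```bash
python3 s.py
```

```text
F [13.83 -4.04 11.98] M [-0.802 -2.426 -0.089] tip xm,ym,z -26.37 0.31 70.38 [ 0.0303  0.0032 -0.9995]
```

Stop felt (force rises, tip halts). Unloading, lifting off the tab, then turning the jaws across the bar.

Call:
arm_command(
  targets=[
    {"offset": [0.5,0,-0.15],"rot": [0,0,0],"gripper": 1},
    {"offset": [0.9,0,-0.5],"rot": [0,0,0],"gripper": 1},
    {"offset": [1.0,0,-2],"rot": [0,0,0],"gripper": 1},
    {"offset": [1.0,0,-5],"rot": [0,0,0],"gripper": 1},
    {"offset": [0,0,-9],"rot": [0,0,9],"gripper": 0.6},
    {"offset": [0,0,-10],"rot": [0,0,18],"gripper": 0.3},
    {"offset": [0,0,-10],"rot": [0,0,27],"gripper": 0.3},
    {"offset": [0,0,-10],"rot": [0,0,36],"gripper": 0.3},
  ],
)

```text
time_s: 15.0
position: [0.4456, 0.1934, 0.2371]
tcp_rot: [[0.721, -0.693, 0.001], [-0.693, -0.721, 0.0], [0.001, -0.001, -1.0]]
force: [-1.1, -0.8, 0.1]
opening: 0.281
```

Call:
arm_command(
  targets=[
    {"offset": [0,0,0],"rot": [0,0,54],"gripper": 0.3},
    {"offset": [0,0,0],"rot": [0,0,54],"gripper": 0.3},
    {"offset": [0,0,0],"rot": [0,0,54],"gripper": 0.3},
    {"offset": [0,0,0],"rot": [0,0,54],"gripper": 0.3},
    {"offset": [0,0,0],"rot": [0,0,54],"gripper": 0.3},
    {"offset": [0,0,0],"rot": [0,0,54],"gripper": 0.3},
    {"offset": [0,0,0],"rot": [0,0,54],"gripper": 0.3},
    {"offset": [0,0,0],"rot": [0,0,54],"gripper": 0.3},
  ],
)

```text
time_s: 15.8
position: [0.4454, 0.1933, 0.2362]
tcp_rot: [[-0.13, -0.991, -0.001], [-0.991, 0.13, -0.0], [0.0, 0.001, -1.0]]
force: [-0.4, -0.6, -0.2]
opening: 0.7
```

```bash
python3 - <<'E'
exec(open('s.py').read())
print(st['position'],st['opening'])
rel(M(-40,0,180),-99.1)
a=cap('top');b=cap('scene')
ca=cv2.resize(a['frame'][190:265,105:185],None,fx=5,fy=5,interpolation=cv2.INTER_CUBIC)
cb=cv2.resize(b['frame'][125:195,305:370],None,fx=6,fy=6,interpolation=cv2.INTER_CUBIC)
for im,d,x0,y0,k in((ca,a,105,190,5),(cb,b,305,125,6)):
    for pts in([(-47,-18,100),(-33,-18,100),(-33,18,100),(-47,18,100)],[(-63,-35,66),(27,-35,66),(27,35,66),(-63,35,66)]):
        q=(proj(d,[M(*p) for p in pts])-[x0,y0]+.5)*k-.5
        cv2.polylines(im,[q.round().astype(int)],True,(255,0,0),1)
o=np.zeros((420,800,3),np.uint8);o[:375,:400]=ca;o[:,405:795]=cb
cv2.imwrite('pics/z7.png',np.clip(o[:,:,::-1].astype(float)*1.3,0,255).astype(np.uint8))
E
```

```text
F [-0.38 -0.58 -0.23] M [ 0.078  0.032 -0.05 ] tip xm,ym,z -40.73 -2.84 166.25 [-7.e-04 -1.e-04 -1.e+00]
[0.44536661 0.19331482 0.23624956] 0.7003829520240251
offset [-0.28, -0.08, 5.62] rot [0.04, -0.01, 1.61]
```

View pics/z7.png

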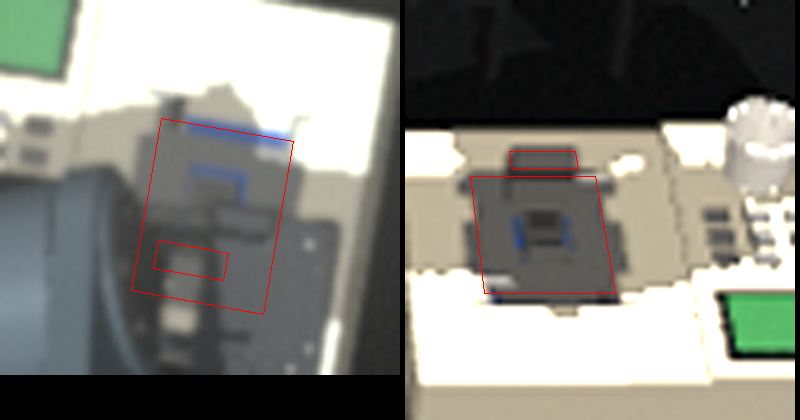

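The right view shows the cover at the stop: the predicted bar outline (510–578,150–170) and plate match, and the tab is back up. Descending to grip the bar.

Call:
arm_command(
  targets=[
    {"offset": [-0.3,-0.1,2],"rot": [0,0,1.6],"gripper": 0.3},
    {"offset": [-0.3,-0.1,4],"rot": [0,0,1.6],"gripper": 0.3},
    {"offset": [-0.3,-0.1,5.5],"rot": [0,0,1.6],"gripper": 0.3},
    {"offset": [-0.3,-0.1,6.5],"rot": [0,0,1.6],"gripper": 0.3},
    {"offset": [-0.3,-0.1,7.2],"rot": [0,0,1.6],"gripper": 0.3},
    {"offset": [-0.3,-0.1,7.5],"rot": [0,0,1.6],"gripper": 0.3},
    {"offset": [-0.3,-0.1,7.5],"rot": [0,0,1.6],"gripper": 0.3},
  ],
)

```text
time_s: 16.6
position: [0.4471, 0.1962, 0.1616]
tcp_rot: [[-0.158, -0.987, -0.0], [-0.987, 0.158, -0.0], [0.0, 0.0, -1.0]]
force: [0.6, -0.7, 0.2]
opening: 0.698
```

```bash
python3 s.py
```

```text
F [ 0.58 -0.66  0.18] M [0.056 0.043 0.016] tip xm,ym,z -39.47 0.3 91.57 [-1.e-04 -0.e+00 -1.e+00]
```

Call:
arm_command(
  targets=[
    {"offset": [0,0,0.7],"rot": [0,0,0],"gripper": 0.3},
    {"offset": [0,0,1.2],"rot": [0,0,0],"gripper": 0.3},
    {"offset": [0,0,1.3],"rot": [0,0,0],"gripper": 0.3},
    {"offset": [0,0,1.3],"rot": [0,0,0],"gripper": 0.5},
    {"offset": [0,0,1.3],"rot": [0,0,0],"gripper": 0.6},
    {"offset": [0,0,1.3],"rot": [0,0,0],"gripper": 0.8},
    {"offset": [0,0,1.3],"rot": [0,0,0],"gripper": 1},
    {"offset": [0,0,1.3],"rot": [0,0,0],"gripper": 1},
  ],
)

```text
time_s: 17.4
position: [0.4471, 0.1962, 0.1488]
tcp_rot: [[-0.158, -0.987, 0.0], [-0.987, 0.158, 0.0], [-0.0, -0.0, -1.0]]
force: [-0.1, -0.7, 1.3]
opening: 0.408
```

Call:
arm_command(
  targets=[
    {"offset": [0,0,0],"rot": [0,0,0],"gripper": 1},
    {"offset": [0,0,0],"rot": [0,0,0],"gripper": 1},
    {"offset": [0,0,0],"rot": [0,0,0],"gripper": 1},
  ],
)

```text
time_s: 17.7
position: [0.4471, 0.1962, 0.1488]
tcp_rot: [[-0.158, -0.987, 0.0], [-0.987, 0.158, 0.0], [-0.0, -0.0, -1.0]]
force: [0.4, -0.0, 2.5]
opening: 0.408
```

```bash
python3 s.py
```

```text
F [ 0.39 -0.04  2.47] M [ 0.105  0.044 -0.018] tip xm,ym,z -39.42 0.35 78.82 [ 4.e-04  1.e-04 -1.e+00]
```

Gripped (35.5 mm). Lifting straight up gently.

Call:
arm_command(
  targets=[
    {"offset": [0,0,-0.2],"rot": [0,0,0],"gripper": 1},
    {"offset": [0,0,-0.4],"rot": [0,0,0],"gripper": 1},
    {"offset": [0,0,-0.6],"rot": [0,0,0],"gripper": 1},
    {"offset": [0,0,-0.6],"rot": [0,0,0],"gripper": 1},
  ],
)

```text
time_s: 18.1
position: [0.447, 0.1962, 0.1548]
tcp_rot: [[-0.158, -0.987, 0.0], [-0.987, 0.158, 0.0], [-0.0, -0.0, -1.0]]
force: [0.1, 0.2, -1.3]
opening: 0.412
```

```bash
python3 s.py
```

```text
F [ 0.13  0.24 -1.27] M [ 0.002 -0.006 -0.02 ] tip xm,ym,z -39.54 0.28 84.84 [ 1.e-04  0.e+00 -1.e+00]
```

Free, reading about the cover's weight (-1.3 N). Lifting and moving over.

Call:
arm_command(
  targets=[
    {"offset": [0,0,-1.5],"rot": [0,0,0],"gripper": 1},
    {"offset": [0,0,-3.5],"rot": [0,0,0],"gripper": 1},
    {"offset": [0,0,-6],"rot": [0,0,0],"gripper": 1},
    {"offset": [0,0,-8],"rot": [0,0,0],"gripper": 1},
    {"offset": [0,0,-9],"rot": [0,0,0],"gripper": 1},
    {"offset": [0,0,-9],"rot": [0,0,0],"gripper": 1},
  ],
)

```text
time_s: 18.7
position: [0.4474, 0.1963, 0.2457]
tcp_rot: [[-0.158, -0.987, 0.003], [-0.987, 0.158, 0.0], [-0.001, -0.002, -1.0]]
force: [0.5, 0.5, -1.4]
opening: 0.414
```

```bash
python3 - <<'E'
exec(open('s.py').read())
rel([.451,-.2115,.245],-98.1)
E
```

```text
F [ 0.49  0.47 -1.36] M [0.061 0.007 0.025] tip xm,ym,z -38.99 0.52 175.71 [ 2.6e-03  5.0e-04 -1.0e+00]
offset [40.21, -6.81, 0.05] rot [-0.14, 0.05, -1.0]
```

Call:
arm_command(
  targets=[
    {"offset": [1.5,-0.3,0],"rot": [0,0,0],"gripper": 1},
    {"offset": [4,-0.7,0],"rot": [0,0,0],"gripper": 1},
    {"offset": [7,-1.2,0],"rot": [0,0,0],"gripper": 1},
    {"offset": [10,-1.7,0],"rot": [0,0,0],"gripper": 1},
    {"offset": [13,-2.2,0],"rot": [0,0,0],"gripper": 1},
    {"offset": [16,-2.7,0],"rot": [0,0,0],"gripper": 1},
    {"offset": [19,-3.2,0],"rot": [0,0,0],"gripper": 1},
    {"offset": [22,-3.7,0],"rot": [0,0,0],"gripper": 1},
  ],
)

```text
time_s: 19.5
position: [0.4478, -0.0279, 0.2434]
tcp_rot: [[-0.158, -0.987, -0.003], [-0.987, 0.158, 0.001], [-0.0, 0.003, -1.0]]
force: [1.7, -0.4, -1.0]
opening: 0.409
```

Call:
arm_command(
  targets=[
    {"offset": [3,-0.5,0],"rot": [0,0,-1],"gripper": 1},
    {"offset": [6,-1.0,0],"rot": [0,0,-1],"gripper": 1},
    {"offset": [9,-1.5,0],"rot": [0,0,-1],"gripper": 1},
    {"offset": [12,-2,0],"rot": [0,0,-1],"gripper": 1},
    {"offset": [15,-2.6,0],"rot": [0,0,-1],"gripper": 1},
    {"offset": [17,-3,0],"rot": [0,0,-1],"gripper": 1},
    {"offset": [18.2,-3.1,0],"rot": [0,0,-1],"gripper": 1},
    {"offset": [18.2,-3.1,0],"rot": [0,0,-1],"gripper": 1},
  ],
)

```text
time_s: 20.3
position: [0.4501, -0.2125, 0.2437]
tcp_rot: [[-0.143, -0.99, -0.001], [-0.99, 0.143, 0.001], [-0.001, 0.001, -1.0]]
force: [0.2, -0.4, -1.6]
opening: 0.409
```

```bash
python3 - <<'E'
exec(open('s.py').read())
rel([.451,-.2115,.1068],-98.1)
a=cap('top');b=cap('scene')
ca=a['frame'][150:300,220:370];cb=b['frame'][110:230,155:275]
o=np.zeros((400,800,3),np.uint8);o[:,:400]=cv2.resize(ca,(400,400));o[:,400:]=cv2.resize(cb,(400,400))
cv2.imwrite('pics/z8.png',np.clip(o[:,:,::-1].astype(float)*1.3,0,255).astype(np.uint8))
E
```

```text
F [ 0.18 -0.39 -1.62] M [ 0.047 -0.026 -0.05 ] tip xm,ym,z 28.13 -402.72 173.7 [-1.2e-03  8.0e-04 -1.0e+00]
offset [-0.1, -0.09, 13.69] rot [0.08, 0.04, -0.12]
```

View pics/z8.png

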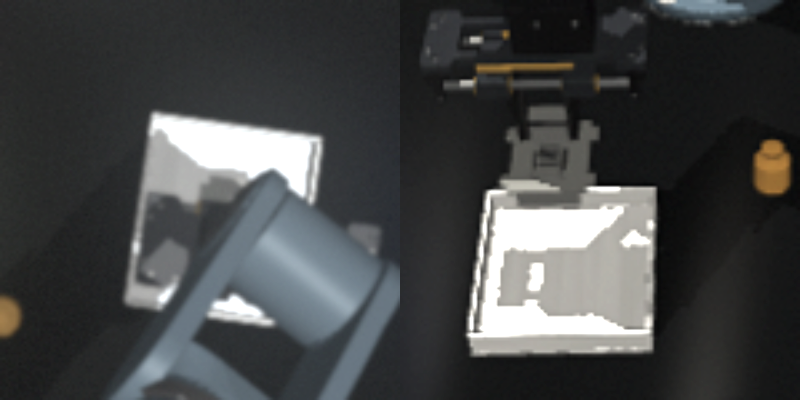

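The cover hangs level in the jaws over the middle of the tray (right view, (550,165)). Lowering.

Call:
arm_command(
  targets=[
    {"offset": [-0.1,-0.1,2],"rot": [0,0,0],"gripper": 1},
    {"offset": [-0.1,-0.1,5],"rot": [0,0,0],"gripper": 1},
    {"offset": [-0.1,-0.1,8],"rot": [0,0,0],"gripper": 1},
    {"offset": [-0.1,-0.1,10.5],"rot": [0,0,0],"gripper": 1},
    {"offset": [-0.1,-0.1,12],"rot": [0,0,0],"gripper": 1},
    {"offset": [-0.1,-0.1,12.8],"rot": [0,0,0],"gripper": 1},
    {"offset": [-0.1,-0.1,13.2],"rot": [0,0,0],"gripper": 1},
    {"offset": [-0.1,-0.1,13.2],"rot": [0,0,0],"gripper": 1},
  ],
)

```text
time_s: 21.2
position: [0.4518, -0.2101, 0.1127]
tcp_rot: [[-0.14, -0.99, -0.0], [-0.99, 0.14, 0.0], [-0.0, 0.0, -1.0]]
force: [0.8, 0.5, -1.6]
opening: 0.41
```

Call:
arm_command(
  targets=[
    {"offset": [0,0,0.2],"rot": [0,0,0],"gripper": 1},
    {"offset": [0,0,0.3],"rot": [0,0,0],"gripper": 1},
    {"offset": [0,0,0.3],"rot": [0,0,0],"gripper": 1},
  ],
)

```text
time_s: 21.5
position: [0.4518, -0.2108, 0.1101]
tcp_rot: [[-0.141, -0.99, 0.001], [-0.99, 0.141, -0.001], [0.0, -0.001, -1.0]]
force: [0.0, 0.9, -1.0]
opening: 0.413
```

Call:
arm_command(
  targets=[
    {"offset": [0,0,0.1],"rot": [0,0,0],"gripper": 1},
    {"offset": [0,0,0.1],"rot": [0,0,0],"gripper": 1},
    {"offset": [0,0,0.1],"rot": [0,0,0],"gripper": 1},
  ],
)

```text
time_s: 21.8
position: [0.4516, -0.2107, 0.1087]
tcp_rot: [[-0.141, -0.99, 0.0], [-0.99, 0.141, -0.0], [0.0, -0.0, -1.0]]
force: [1.5, 0.6, -0.5]
opening: 0.411
```

Call:
arm_command(
  targets=[
    {"offset": [0,0,0.1],"rot": [0,0,0],"gripper": 1},
    {"offset": [0,0,0.1],"rot": [0,0,0],"gripper": 1},
    {"offset": [0,0,0.1],"rot": [0,0,0],"gripper": 1},
  ],
)

```text
time_s: 22.1
position: [0.4516, -0.2106, 0.1076]
tcp_rot: [[-0.141, -0.99, -0.0], [-0.99, 0.141, 0.0], [-0.0, 0.0, -1.0]]
force: [0.2, 0.6, -1.9]
opening: 0.409
```

Call:
arm_command(
  targets=[
    {"offset": [0,0,0.1],"rot": [0,0,0],"gripper": 1},
    {"offset": [0,0,0.1],"rot": [0,0,0],"gripper": 1},
    {"offset": [0,0,0.1],"rot": [0,0,0],"gripper": 1},
  ],
)

```text
time_s: 22.4
position: [0.4517, -0.2107, 0.1068]
tcp_rot: [[-0.141, -0.99, 0.0], [-0.99, 0.141, -0.0], [0.0, -0.0, -1.0]]
force: [0.4, 0.3, 2.1]
opening: 0.409
```

Contact with the tray floor at the predicted height. Releasing and retreating straight up.

Call:
arm_command(
  targets=[
    {"offset": [0,0,0.03],"rot": [0,0,0],"gripper": 1},
    {"offset": [0,0,0.03],"rot": [0,0,0],"gripper": 0.55},
    {"offset": [0,0,0.03],"rot": [0,0,0],"gripper": 0.5},
    {"offset": [0,0,0.03],"rot": [0,0,0],"gripper": 0.4},
    {"offset": [0,0,0.03],"rot": [0,0,0],"gripper": 0.3},
    {"offset": [0,0,0.03],"rot": [0,0,0],"gripper": 0.3},
    {"offset": [0,0,0.03],"rot": [0,0,0],"gripper": 0.3},
  ],
)

```text
time_s: 23.1
position: [0.4517, -0.2107, 0.1063]
tcp_rot: [[-0.141, -0.99, -0.0], [-0.99, 0.141, 0.0], [-0.0, 0.0, -1.0]]
force: [0.3, 0.2, 0.3]
opening: 0.686
```

Call:
arm_command(
  targets=[
    {"offset": [0,0,-0.5],"rot": [0,0,0],"gripper": 0.3},
    {"offset": [0,0,-1.5],"rot": [0,0,0],"gripper": 0.3},
    {"offset": [0,0,-3],"rot": [0,0,0],"gripper": 0.3},
    {"offset": [0,0,-6],"rot": [0,0,0],"gripper": 0.3},
    {"offset": [0,0,-10],"rot": [0,0,0],"gripper": 0.3},
    {"offset": [0,0,-14],"rot": [0,0,0],"gripper": 0.3},
    {"offset": [12,0,-18],"rot": [0,0,0],"gripper": 0.3},
    {"offset": [12,0,-18],"rot": [0,0,0],"gripper": 0.3},
  ],
)

```text
time_s: 23.9
position: [0.4385, -0.3044, 0.281]
tcp_rot: [[-0.138, -0.99, 0.002], [-0.99, 0.138, -0.002], [0.002, -0.003, -1.0]]
force: [1.0, -0.2, -0.5]
opening: 0.701
```

Call:
arm_command(
  targets=[
    {"offset": [15,0,0],"rot": [0,0,0],"gripper": 0.3},
    {"offset": [15,0,0],"rot": [0,0,0],"gripper": 0.3},
    {"offset": [15,0,0],"rot": [0,0,0],"gripper": 0.3},
    {"offset": [15,0,0],"rot": [0,0,0],"gripper": 0.3},
    {"offset": [15,0,0],"rot": [0,0,0],"gripper": 0.3},
    {"offset": [15,0,0],"rot": [0,0,0],"gripper": 0.3},
  ],
)

```text
time_s: 24.5
position: [0.4169, -0.4516, 0.2781]
tcp_rot: [[-0.14, -0.99, -0.001], [-0.99, 0.14, 0.002], [-0.002, 0.001, -1.0]]
force: [0.1, -0.3, -0.0]
opening: 0.701
```

```bash
python3 - <<'E'
exec(open('s.py').read())
a=cap('top');b=cap('scene')
o=np.zeros((500,800,3),np.uint8);o[:300,:400]=cv2.resize(a['frame'],(400,300));o[:300,400:]=cv2.resize(b['frame'],(400,300))
o[300:,:200]=cv2.resize(a['frame'][180:285,255:355],(200,200));o[300:,200:420]=cv2.resize(b['frame'][155:225,165:245],(220,200))
o[300:,420:700]=cv2.resize(b['frame'][135:210,295:390],(280,200))
cv2.imwrite('pics/z9.png',o[:,:,::-1])
E
```

```text
F [ 0.12 -0.26 -0.02] M [0.045 0.004 0.013] tip xm,ym,z 33.16 -644.0 208.06 [-6.0e-04  1.6e-03 -1.0e+00]
```

View pics/z9.png

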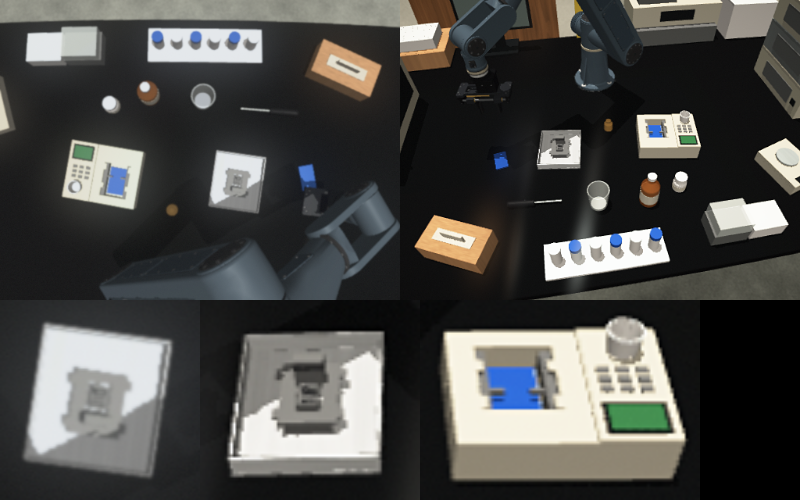

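The picture shows the cover flat and upright mid-tray ((235,182) left, (560,148) right), the bay open with the blue battery visible, and the cup, weight, pack and other things in place.

```bash
python3 -c "
from rig import ticket
print(ticket.hand_in())"
```

```text
the job is handed in; nothing more can be done
None
```

The battery cover is off the meter and stands flat, right side up, near the middle of the aluminium tray. The job is handed in, at about 24.6 s on the robot's clock.

- **Tab and slide:** I felt the tab's top about 74.4 mm above the bench, roughly 2.6 mm lower than nominal. I pressed it to about 13 N. During the slide the readings at the end of each move were 11–14.5 N down and up to about 14 N sideways, both below the breaking limits. I held the tab down until the cover met its stop.
- **Lift and placing:** I gripped the bar across its width (35.5 mm measured), and the wrist read about 1.3 N once the cover was free. I released it only after feeling the tray floor (2.1 N).
- **Last checks:** The final pictures show the bay open, the cover level in the tray and the other things where they were. The arm is clear and touching nothing.
- **Disagreements:** At first the tip slipped several mm along the tab before it met the bar, because the shut fingers are thinner than I assumed. I confirmed the cover's slide from the pictures and the felt stop, not from the tip's travel. The two cameras also differed by 2–3 mm on the tab's position, which was within tolerance.

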